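# Load the dust cabinet and shut its sash

## Robot

A 7-joint arm with a two-finger parallel gripper is mounted at the origin on a cart in front of the work surface, level with it; the furniture and walls round the work are solid. World frame = base frame: x ahead of the robot, y to its left, z up, the work surface at z = 0. Lengths are in m, angles in degrees, forces in N, time in s.
With the tool pointing down it reaches from about 0.35 to 0.775 m from the base axis. Payload 3.1 kg.
Tool frame: the origin (TCP) lies on the centre line of the jaws, within the pads' length; the fingertips stand 17 mm ahead of it and the grasp point (between the pads) lies 2 mm behind it (robot.tip_reach is the distance from the TCP to the fingertips, in m); z points along the fingers, y is the direction in which the jaws open and shut (so a half turn about z gives the same grasp; the last joint's range is limited). The gripper opens to 85 mm and grips with 20 to 120 N. Pads are 22 mm wide; open, the fingers measure 114 mm over their backs; the gripper's body (76 mm by 85 mm) begins 54 mm behind the grasp point. The pads swing forward as they close: fully open they stand 13 mm farther back than shut.
Start: joints at [-77.447, 17.813, 0.802, 86.603, -0.252, 75.585, -1.558], TCP at [0.142, 0.531, 0.248] pointing down, gripper open.
Joint ranges: [-154.91, 154.91], [-16.99, 109.72], [-72.82, 74.43], [7.12, 147.25], [-82.49, 262.49], [11.32, 116.49], [-174.64, 174.64]. Speed limits (degrees/s): [159.86, 159.86, 180, 180, 180, 180, 180].

## Interface

Orientations are given as [roll, pitch, yaw] about the fixed x, y, z axes, in that order (R = Rz(yaw) Ry(pitch) Rx(roll)).
In Python, from station import robot, fingers, vision, workorder, recognise gives the robot as it stands. Calls block until the motion is done:
- robot.move_to(position, orientation): joint-space move of the TCP to a pose.
- robot.line_to(position, orientation=None, velocity=0.15, f_stop=None): straight line of the TCP; orientation=None keeps the orientation; velocity is the mean speed in m/s. With f_stop (N) it stops when the force on the tool has changed by that much, and returns True; else False.
- robot.move_j(angles): joint-space move.
- fingers.gripper_to(opening, force=None): opening from 0.0 (shut) to 1.0 (fully open); force is the grip in N (None keeps the last); returns when the fingers have stopped.
- robot.pause(seconds).
- robot.inverse_kinematics(position, orientation): joint angles nearest the present ones, or None.
- vision.grab_frame(name): name is "scene" or "top"; returns the picture (420x560x3 uint8, red, green, blue); there is no depth.
- vision.calibration(name): a dict with "mtx" (3x3 intrinsics, pixels), "extrinsics" (4x4, takes a point from world to camera coordinates). Camera axes: x right, y up, looking along -z (the intrinsics and any distortion apply to the point x, -y, -z); pixel columns grow to the right and rows downward; lengths in m; the calibration is good to about 2 mm. A picture is of the moment at which its call begins. calibration takes no time and is no camera call.
A pose or a line that the arm cannot do raises robot.PlanningError and nothing moves.
- workorder.close_job(): hands the job in, once; it reports no verdict.
Trained networks look in the newest picture that a camera, given by its name, has taken for a name from the list of things; names that differ only in an ending like _2 or _b are one class to them, and where a whole thing is asked for, a point or a joint stands for the part that bears it (a point fixed in the world has none). Each returns a list of dicts, best first, with "p" (0 to 1); they miss things now and then, are a little off and sometimes report something else, mostly with a low value. They report only what shows in the picture. A call takes as long as a camera call. They do not tell look-alikes from the thing itself.
- recognise(label, camera): "rect" ([centre column, centre row, width, height] in pixels, round what is visible of it).
Readings, each from a call of its own:
- robot.current_time_s(): time.
- robot.current_joint_positions(): joint angles.
- robot.current_dq(): joint speeds.
- robot.current_joint_torque(): joint torques, N m.
- robot.current_tool_pos(): TCP position.
- robot.current_eef_rot(): TCP orientation.
- robot.current_contact_force(): force on the tool from outside, world axes, zero at the start.
- robot.current_torque(): the same for the moment, N m.
- robot.current_finger_gap(): opening from 0.0 (shut) to 1.0 (fully open).
Only numpy, scipy, OpenCV 4.12 (cv2) and the standard library are available. Lean on these libraries where they do the work, as an engineer would, in place of code of your own. Each camera call takes 0.05 s, during which the arm holds its last target.

## Task

Load the finned core into the small dust cabinet: raise the clear sash well clear of the core, slide the loading tray fully home with the core still standing upright on it, then lower the sash gently, without slamming it, until it is fully shut. Leave the jar and the aluminium cup beside the cabinet where they stand.

Things in the scene. Friction and masses are not known exactly. Their poses are not given: they have to be found in the camera images.
- cabinet: Grey steel cabinet, fixed, 194 mm wide, 133 mm deep, roof 128 mm above the bench, with a duct stub (top at 150 mm) at the back of the roof. The sash closes its front, between two rails (inner faces 158 mm apart, 20 mm deep, tops at 216 mm, not joined at the top). Origin 12 mm above the bench under the middle of the sash; x points inward (away from the robot), y left along the front.
- sash (a joint): Height of the sash above shut, m: 0 is fully shut, 0.075 fully raised. The sash is a clear panel in an aluminium frame, 156 mm wide, 9 mm thick, 106 mm high; when shut its lower edge is 24 mm above the bench, so the low tray passes under it but the core does not. Its weight is 2.5 N and friction holds it at any height; it takes about 7 N to raise and 2 N to lower.
- sash_handle (a point): Middle of the steel bar handle of the sash: a level round bar 12 mm thick and 90 mm long along the cabinet's y, 50 mm in front of the middle of the sash (44 mm of clear space behind the bar), 120 mm above the bench when shut, 10 mm below the top edge of the sash. It is open from above, below and in front and is joined to the sash at its two ends. A lamp hangs 0.6 m above the bench.
- tray (a joint): How far the loading tray is out, m: 0 is fully home (against its stop), 0.11 fully out. It slides along the cabinet's x with about 1.2 N of friction and stays where it is left.
- tray_tab (a point): Middle, near the top, of the upright pull tab at the front end of the tray: an aluminium plate 8 mm thick along x (black edging at its top, 12 mm thick), 44 mm wide along y, its lower edge 18 mm and its top 77 mm above the bench; this point is 74 mm above the bench. A flat tongue 40 mm wide joins it to the tray plate, so that it stays outside, 74 mm in front of the sash, when the tray is home.
- tray_plate (a point): The tray plate, 90 mm (x) by 110 mm (y), with a rim 9 mm high; the core stands on its floor, 22 mm above the bench. This point lies under the middle of the plate, 18 mm above the bench; axes as the cabinet's. It lies 60 mm behind the sash when home and 134 mm behind the tab.
- core_mid (a point): Middle of the finned core, a bright metal block 28 by 30 mm and 57 mm high with small fins on top, standing on the tray, 0.1 kg; this point is 28 mm above its underside, z runs up through it.
- jar: Paste jar with black lid, 55 mm across, 46 mm high, standing on the bench left of the tray; origin under its middle.
- cup: Tapered aluminium cup, 33 mm across, 34 mm high, standing on the bench right of the tray; origin under its middle.
Things that resemble listed ones, but are neither listed nor needed, are in the scene too. What is shaped like the part that bears core_mid but black or red is not meant.

How it is judged:
By the outcome, as a careful person would: the job done as asked, in the order asked, and still so for the second after the job is handed in, with the robot touching nothing.
It also fails if it takes over 64 s, if anything falls off the work surface, if the arm or the gripper's body presses on something with over 40 N, if the wrist force passes 120 N, or if a joint passes its speed limit or range.

## Working session

There is one attempt and no reset: what is moved stays moved. The work goes in short steps, each a Python script; the robot and the scene stay as the last script left them, time stands still between calls to the robot, and variables do not carry over. Pictures are saved under pics/ and viewed, and the job is handed in when it is done.

```bash
ls; mkdir -p pics
python3 - <<'E'
from station import robot, fingers, vision, workorder, recognise
import cv2
for n in ("scene","top"):
    im=vision.grab_frame(n); cv2.imwrite(f"pics/{n}0.png",im[:,:,::-1])
    c=vision.calibration(n); print(n,c)
    for l in ("cabinet","sash","sash_handle","tray_tab","tray_plate","core_mid","jar","cup"):
        print(l,[(round(d["p"],2),[round(v) for v in d["rect"]]) for d in recognise(l,n)[:4]])
print(robot.current_time_s(),robot.current_eef_rot(),robot.tip_reach)
E
```

```text
pics
scene {'mtx': array([[438.75157527,   0.        , 277.92551129],
       [  0.        , 438.75157527, 205.73750853],
       [  0.        ,   0.        ,   1.        ]]), 'extrinsics': array([[-0.18033476, -0.98359263,  0.0049901 ,  0.01023076],
       [ 0.70012731, -0.1247967 ,  0.7030274 , -0.48094737],
       [-0.69086983,  0.13027399,  0.71114525, -0.50878313],
       [ 0.        ,  0.        ,  0.        ,  1.        ]])}
cabinet [(0.94, [260, 198, 110, 146])]
sash [(0.83, [263, 184, 72, 41])]
sash_handle [(0.62, [263, 183, 74, 40])]
tray_tab [(0.72, [266, 238, 55, 65])]
tray_plate [(0.68, [264, 238, 52, 67])]
core_mid [(0.97, [378, 278, 26, 32]), (0.7, [253, 209, 17, 25]), (0.57, [337, 263, 18, 30]), (0.38, [266, 238, 57, 68])]
jar [(0.78, [208, 249, 29, 33])]
cup [(0.55, [315, 238, 11, 18]), (0.27, [263, 198, 107, 144])]
top {'mtx': array([[486.20247108,   0.        , 268.78592844],
       [  0.        , 486.20247108, 211.85611752],
       [  0.        ,   0.        ,   1.        ]]), 'extrinsics': array([[-0.02908367, -0.99951716,  0.01093576, -0.09424294],
       [ 0.99175622, -0.02748851,  0.1251558 , -0.58287536],
       [-0.12479476,  0.0144856 ,  0.99207683, -1.02095008],
       [ 0.        ,  0.        ,  0.        ,  1.        ]])}
cabinet [(0.69, [255, 180, 107, 159])]
sash [(0.82, [257, 181, 74, 35])]
sash_handle [(0.68, [253, 179, 80, 33])]
tray_tab [(0.84, [250, 219, 50, 80])]
tray_plate [(0.89, [255, 218, 53, 82])]
core_mid [(0.8, [339, 283, 17, 19]), (0.69, [321, 200, 22, 21]), (0.59, [307, 264, 19, 19])]
jar [(0.8, [200, 233, 26, 26])]
cup [(0.53, [294, 226, 13, 11])]
0.9 [1.79999499e+02 1.99416379e-03 1.65063335e+02] 0.017
```

Run:
```python
import cv2
a=cv2.imread("pics/scene0.png");cv2.imwrite("pics/s_crop.png",cv2.resize(a[110:310,160:420],None,fx=3,fy=3,interpolation=2))
a=cv2.imread("pics/top0.png");cv2.imwrite("pics/t_crop.png",cv2.resize(a[90:310,160:360],None,fx=2.7,fy=2.7,interpolation=2))
```

```text
(no output)
```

View pics/s_crop.png

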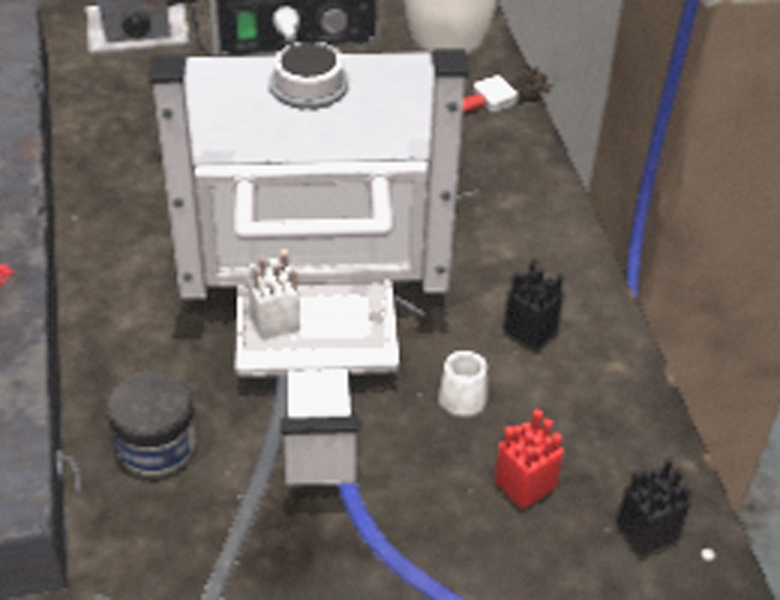

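View pics/t_crop.png

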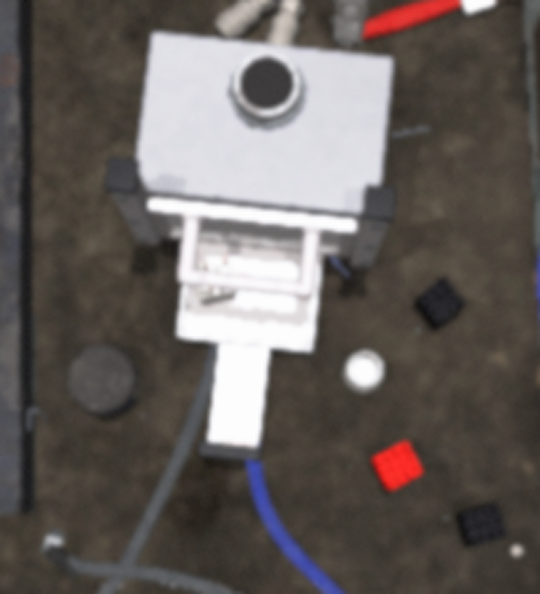

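View pics/scene0.png

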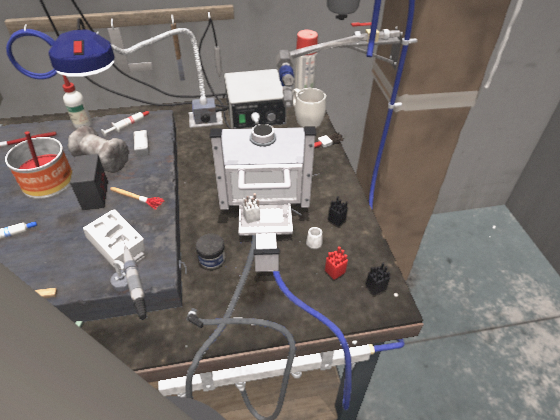

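The pictures show the finned core on the rear left of the tray (scene px ~(252,210)). The tab edging is at ~(267,251), the handle bar at ~(264,186), the cup right of the tray and the jar left of it. Black and red decoys stand on the bench. Next I fit the cabinet pose.

```bash
cat > h.py <<'E'
from station import robot, fingers, vision, workorder, recognise
import numpy as np, cv2
from scipy.optimize import least_squares
def proj(n,P):
    c=vision.calibration(n);P=np.atleast_2d(P)
    q=(c["extrinsics"]@np.c_[P,np.ones(len(P))].T)[:3].T*[1,-1,-1]
    u=q@c["mtx"].T
    return u[:,:2]/u[:,2:]
def cab(p,L):
    x,y,t=p[:3];L=np.atleast_2d(L);c,s=np.cos(t),np.sin(t)
    return np.c_[x+c*L[:,0]-s*L[:,1],y+s*L[:,0]+c*L[:,1],L[:,2]]
E
python3 - <<'E'
from h import *
S=lambda a,b:(160+a/3,110+b/3)
T=lambda a,b:(160+a/2.7,90+b/2.7)
def res(p):
    q=p[3]
    obs=[("scene",(-.05,.042,.12),S(243,228)),("scene",(-.05,-.042,.12),S(383,228)),
     ("top",(-.05,.042,.12),T(186,280)),("top",(-.05,-.042,.12),T(310,287)),
     ("scene",(-.074-q,.022,.077),S(283,424)),("scene",(-.074-q,-.022,.077),S(356,424)),
     ("top",(-.074-q,.022,.077),T(205,448)),("top",(-.074-q,-.022,.077),T(260,454)),
     ("top",(0,.088,.216),T(122,174)),("top",(0,-.088,.216),T(378,200)),
     ("scene",(0,.088,.216),S(168,70)),("scene",(0,-.088,.216),S(450,64)),]
    return np.concatenate([(proj(n,cab(p,L))-o)[0] for n,L,o in obs])
r=least_squares(res,[.6,0,0,.1],loss="soft_l1");print(r.x,np.degrees(r.x[2]));print(r.fun.reshape(-1,2).round(1))
p=r.x;np.save("p.npy",p)
print(cab(p,[[-.05,0,.12],[-.074-p[3],0,.074],[.06-p[3],0,.018]]))
# core base: scene bottom-front visible; rough pos by ray at z=.050 centre scene px
c=vision.calibration("scene")
f=lambda v:(proj("scene",cab(p,[[v[0],v[1],.050]]))[0]-S(275,306))
print("core cab xy",least_squares(f,[-.05,.02]).x)
for n in("scene","top"):
    im=vision.grab_frame(n)[:,:,::-1].copy()
    im=cv2.resize(im,None,fx=3,fy=3)
    P=[[-.05,.045,.12],[-.05,-.045,.12],[-.074-p[3],0,.077],[0,.079,.216],[0,-.079,.216]]+[[.06-p[3]+a,b,.031] for a in(-.045,.045) for b in(-.055,.055)]
    for u in proj(n,cab(p,P)): cv2.circle(im,tuple(int(round(3*v+1)) for v in u),4,(0,0,255),-1)
    cv2.imwrite(f"pics/fit_{n}.png",im[330:930,450:1250] if n=="scene" else im[300:900,450:1250])
E
```

```text
[ 0.65485671 -0.08087568 -0.13022058  0.10033148] -7.461089921101419
[[ 2.3  1.6]
 [-1.1  0.3]
 [ 1.2 -1.1]
 [-3.2  0.5]
 [ 0.9  0.2]
 [ 0.9 -0.7]
 [-1.5  0.1]
 [-0.7  0.1]
 [-0.7  0.2]
 [ 0.2  0.3]
 [-0.1 -1.2]
 [ 0.3 -1.6]]
[[ 0.60528005 -0.07438304  0.12      ]
 [ 0.48200124 -0.05823824  0.074     ]
 [ 0.6148667  -0.07563853  0.018     ]]
core cab xy [-0.04885327  0.02837891]
```

View pics/fit_scene.png

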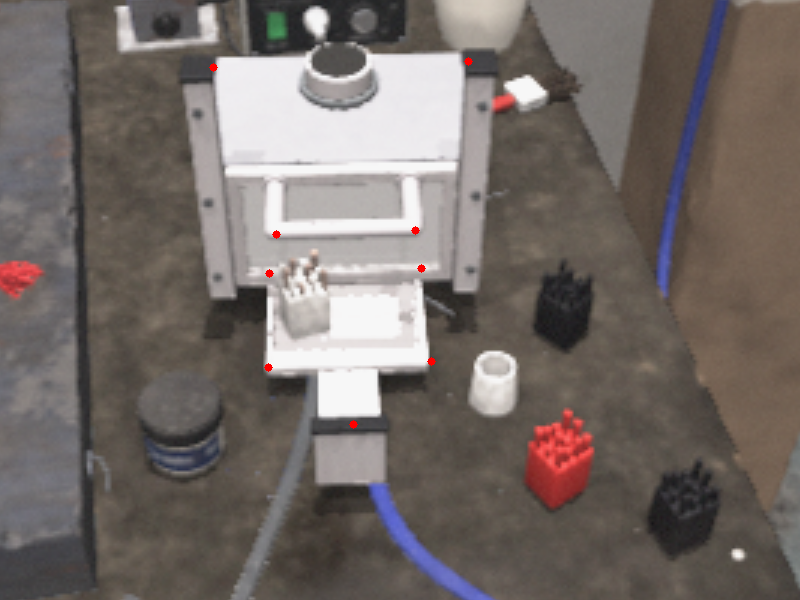

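View pics/fit_top.png

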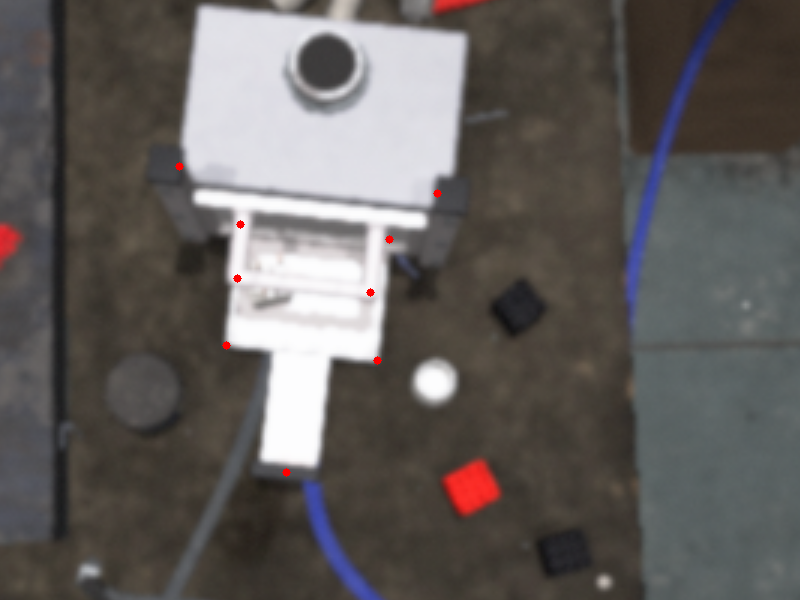

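Run:
```python
from h import *
for px,z in(((82,50),.6),((82,70),.55),((343,5),.6),((343,5),.4)):
    f=lambda v:(proj("scene",[[v[0],v[1],z]])[0]-px)
    r=least_squares(f,[.8,.1]);print(px,z,r.x,proj("top",[[*r.x,z]]))
from scipy.spatial.transform import Rotation as Ro
p=np.load("p.npy");th=p[2]
print("start",robot.current_joint_positions())
H=cab(p,[[-.05,-.004,.118]])[0]
for yaw in(90,-90):
  for dz in(.09,0,.075):
    e=[180,0,np.degrees(th)+yaw];print(yaw,dz,np.round(robot.inverse_kinematics(list(H+[0,0,dz]),e),0))
for tilt in(30,40,50):
  for s in(1,-1):
    a=np.radians(tilt)
    z=np.array([np.sin(a),0,-np.cos(a)]);y=np.array([0,s,0.]);x=np.cross(y,z)
    e=(Ro.from_euler('z',th)*Ro.from_matrix(np.c_[x,y,z])).as_euler('xyz',degrees=True)
    for X in(-.24,-.19,-.08):
        tip=cab(p,[[X,0,.05]])[0];zz=Ro.from_euler('z',th).apply(z)
        q=robot.inverse_kinematics(list(tip-.017*zz),list(e));print(tilt,s,X,e.round(1),None if q is None else np.round(q,0))
```

```text
(82, 50) 0.6 [0.20670713 0.07331736] [[ 88.5529143  540.85081944]]
(82, 70) 0.55 [0.28570528 0.09803906] [[ 83.16704558 434.55049759]]
(343, 5) 0.6 [ 0.2400093  -0.06930288] [[241.7507919  497.03001791]]
(343, 5) 0.4 [ 0.74646814 -0.24074957] [[355.8419664   67.41829729]]
start [-77.44534985  17.81178768   0.80183801  86.60191665  -0.25012052
  75.58645234  -1.55810334]
90 0.09 [-28.  34.  55.  82. -28.  78.  20.]
90 0 [-26.  38.  50.  89. -31.  68.  22.]
90 0.075 [-28.  35.  54.  83. -29.  77.  21.]
-90 0.09 [ -32.   38.   64.   82.  -35.   81. -155.]
-90 0 [ -33.   45.   64.   89.  -42.   73. -150.]
-90 0.075 [ -32.   39.   64.   83.  -36.   80. -154.]
30 1 -0.24 [180.   30.  172.5] None
30 1 -0.19 [180.   30.  172.5] [ 51.  13. -52. 139.  79.  13.  10.]
30 1 -0.08 [180.   30.  172.5] [ 31.  21. -31. 124.  60.  14.  30.]
30 -1 -0.24 [180.  -30.   -7.5] None
30 -1 -0.19 [180.  -30.   -7.5] [-54.  14.  65. 142. -81.  12. -14.]
30 -1 -0.08 [180.  -30.   -7.5] [-31.  22.  43. 126. -66.  15. -30.]
40 1 -0.24 [180.   40.  172.5] None
40 1 -0.19 [180.   40.  172.5] None
40 1 -0.08 [180.   40.  172.5] [ 47.  27. -51. 132. 121.  25. -26.]
40 -1 -0.24 [180.  -40.   -7.5] None
40 -1 -0.19 [180.  -40.   -7.5] None
40 -1 -0.08 [180.  -40.   -7.5] [ 30.  21. -30. 133. 136.  17. 135.]
50 1 -0.24 [180.   50.  172.5] None
50 1 -0.19 [180.   50.  172.5] None
50 1 -0.08 [180.   50.  172.5] [ 55.  40. -62. 139. 142.  46. -37.]
50 -1 -0.24 [180.  -50.   -7.5] None
50 -1 -0.19 [180.  -50.   -7.5] None
50 -1 -0.08 [180.  -50.   -7.5] [ 55.  40. -62. 139. 142.  46. 143.]
```

View pics/top0.png

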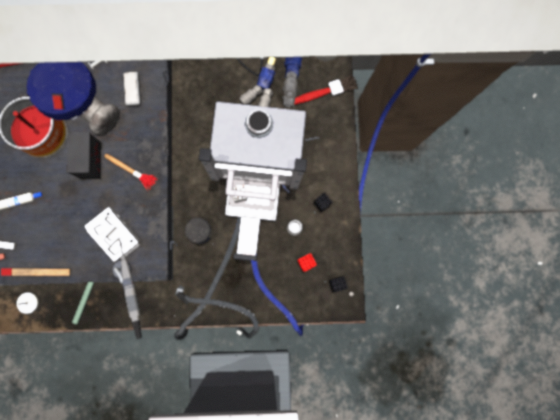

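Run:
```python
from h import *
p=np.load("p.npy");th=p[2]
H=cab(p,[[-.05,-.004,.118]])[0];e=[180,0,np.degrees(th)+90]
robot.move_to(list(H+[0,0,.11]),e)
fingers.gripper_to(0.42,30)
print(robot.current_time_s(),robot.current_tool_pos(),H,robot.current_contact_force())
for n in("scene","top"):
    im=vision.grab_frame(n)[:,:,::-1]
    cv2.imwrite(f"pics/{n}1.png",cv2.resize(im[90:310,150:370],None,fx=2.7,fy=2.7))
```

```text
4.2333 [ 0.60477083 -0.07838955  0.22801853] [ 0.60476063 -0.07834917  0.118     ] [-0.27883788 -0.60539444 -0.05679203]
```

View pics/scene1.png

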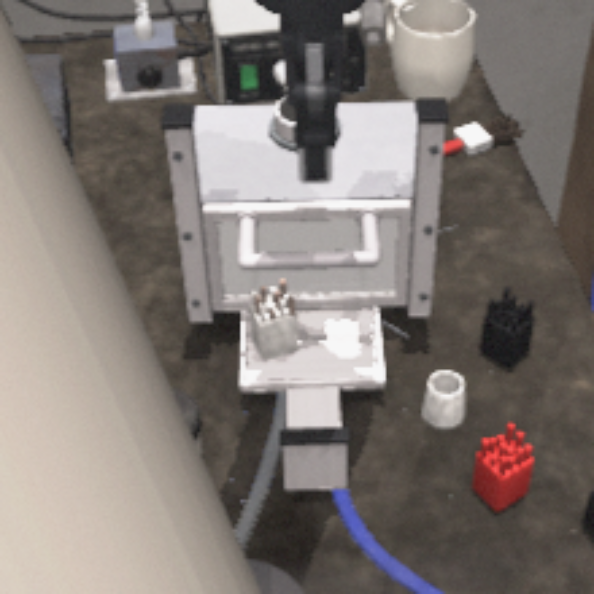

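View pics/top1.png

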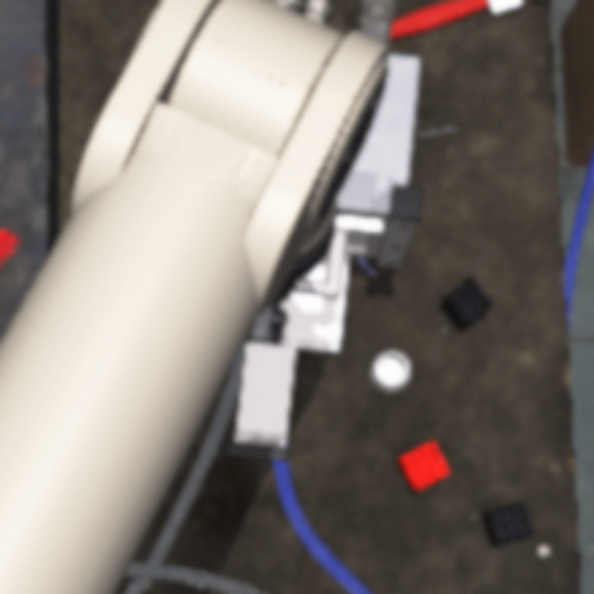

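The gripper hangs over the handle. The front fingertip is at about px (267,157) in the scene picture and the jaws lie along the cabinet's x. Now I lower it onto the bar.

Run:
```python
from h import *
p=np.load("p.npy");th=p[2]
H=cab(p,[[-.05,-.004,.118]])[0]
print("stop",robot.line_to(list(H+[0,0,.003]),velocity=.08,f_stop=8),robot.current_tool_pos())
print(robot.current_contact_force())
print(proj("scene",[H+[0,0,.11]]))
im=vision.grab_frame("scene")[:,:,::-1]
cv2.imwrite(f"pics/scene2.png",cv2.resize(im[120:270,190:340],None,fx=4,fy=4))
```

```text
stop False [ 0.60519608 -0.07856625  0.12166884]
[-0.45098872 -1.08535414  0.37086803]
[[266.24268739 142.00278124]]
```

View pics/scene2.png

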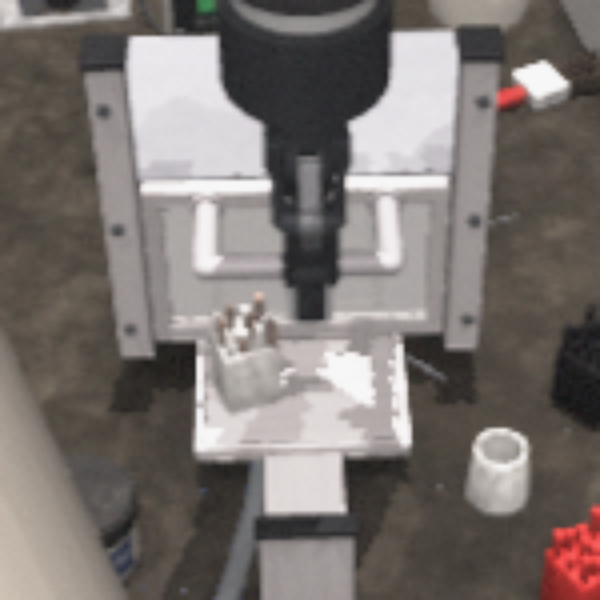

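The front finger is in front of the bar, at about px (268,190), and the bar runs behind it. It is near the middle of the handle, to the right of the core. Next: grip gently, check, then lift.

Run:
```python
from h import *
fingers.gripper_to(0,30)
print("gap",robot.current_finger_gap(),robot.current_contact_force(),robot.current_tool_pos())
```

```text
gap 0.1276803314228603 [ 2.53950863 -0.65999627  0.67322218] [ 0.60564771 -0.07847377  0.12146562]
```

Run:
```python
from h import *
t=robot.current_tool_pos()
print("stop",robot.line_to([t[0],t[1],t[2]+.074],velocity=.05,f_stop=22),robot.current_tool_pos(),robot.current_contact_force(),robot.current_finger_gap(),robot.current_time_s())
im=vision.grab_frame("scene")[:,:,::-1]
cv2.imwrite(f"pics/scene3.png",cv2.resize(im[90:270,180:360],None,fx=3.3,fy=3.3))
```

```text
stop False [ 0.60563147 -0.07846062  0.19541266] [ 4.51236946 -0.47817594 -6.30690113] 0.12550637444976714 7.8417
```

View pics/scene3.png

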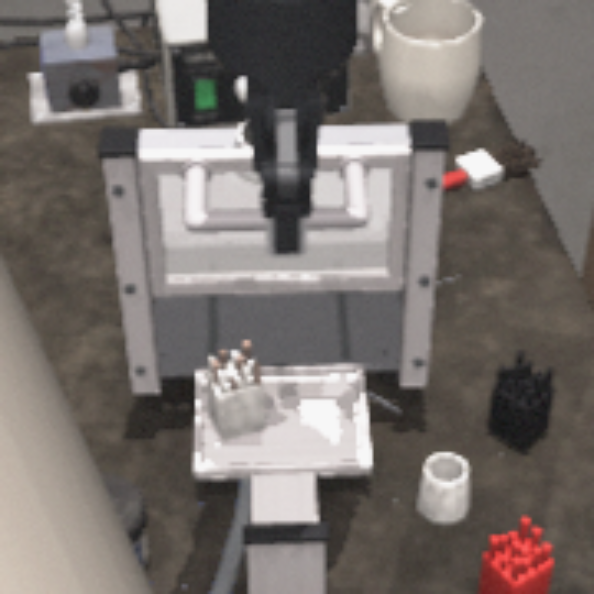

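The sash is up: its lower edge is at scene px (265,177), well above the core, and the dark interior is visible. Next I release it and plan the tilted push on the tab.

```bash
cat >> h.py <<'E'
from scipy.spatial.transform import Rotation as Ro
def tilted(th,tilt,s):
    a=np.radians(tilt)
    z=np.array([np.sin(a),0,-np.cos(a)]);y=np.array([0,s,0.]);x=np.cross(y,z)
    R=Ro.from_euler('z',th)*Ro.from_matrix(np.c_[x,y,z])
    return list(R.as_euler('xyz',degrees=True)), R.apply([0,0,1])
E
python3 - <<'E'
from h import *
fingers.gripper_to(0.42,30)
t=robot.current_tool_pos();np.save("hand.npy",t)
robot.line_to([t[0],t[1],t[2]+.075],velocity=.12,f_stop=15)
print(robot.current_tool_pos(),robot.current_contact_force(),robot.current_time_s())
fingers.gripper_to(0,30)
p=np.load("p.npy");th=p[2]
for tilt in(20,25,30):
  for s in(1,-1):
    e,z=tilted(th,tilt,s)
    for X,Z in((-.24,.2),(-.22,.12),(-.215,.055),(-.2,.055),(-.14,.055),(-.09,.055)):
        q=robot.inverse_kinematics(list(cab(p,[[X,0,Z]])[0]-.017*z),e);print(tilt,s,X,Z,None if q is None else np.round(q,0))
im=vision.grab_frame("scene")[:,:,::-1]
cv2.imwrite(f"pics/scene4.png",cv2.resize(im[90:270,180:360],None,fx=3.3,fy=3.3))
E
```

```text
[ 0.60494483 -0.07827577  0.27025641] [-0.09547553  0.20934016 -0.68574291] 9.0417
20 1 -0.24 0.2 [-34. -14.  31. 126.  15.  47.  72.]
20 1 -0.22 0.12 [-54.  -6.  56. 131.  12.  32.  76.]
20 1 -0.215 0.055 [-41.   8.  48. 135. -16.  20. 102.]
20 1 -0.2 0.055 [-36.  10.  44. 133. -18.  21. 104.]
20 1 -0.14 0.055 [-25.  16.  33. 125. -21.  23. 107.]
20 1 -0.09 0.055 [-20.  21.  29. 118. -23.  26. 108.]
20 -1 -0.24 0.2 [ -27.  -13.   25.  126.   12.   47. -105.]
20 -1 -0.22 0.12 [ -38.   -4.   40.  131.    7.   32. -100.]
20 -1 -0.215 0.055 [-60.  14.  72. 136. -36.  24. -57.]
20 -1 -0.2 0.055 [-57.  17.  70. 134. -41.  25. -53.]
20 -1 -0.14 0.055 [-50.  27.  68. 126. -53.  33. -44.]
20 -1 -0.09 0.055 [-46.  34.  67. 119. -57.  39. -42.]
25 1 -0.24 0.2 [-24. -16.  21. 130.  15.  41.  72.]
25 1 -0.22 0.12 [-56. -11.  54. 136.  26.  27.  62.]
25 1 -0.215 0.055 [-46.   6.  53. 140. -19.  12. 106.]
25 1 -0.2 0.055 [-38.   8.  45. 138. -22.  13. 108.]
25 1 -0.14 0.055 [-21.  13.  28. 129. -22.  15. 108.]
25 1 -0.09 0.055 [-16.  18.  24. 122. -22.  17. 108.]
25 -1 -0.24 0.2 [ -28.  -17.   24.
[... 268 characters left out ...]
5 [-46.  30.  64. 123. -64.  30. -35.]
30 1 -0.24 0.2 [  1. -17.   1. 133.   5.  34.  81.]
30 1 -0.22 0.12 [-51. -12.  49. 140.  38.  22.  50.]
30 1 -0.215 0.055 [ 65.  13. -67. 141.  78.  14.  11.]
30 1 -0.2 0.055 [ 60.  13. -62. 139.  77.  15.  12.]
30 1 -0.14 0.055 [ 41.  16. -41. 132.  68.  14.  22.]
30 1 -0.09 0.055 [ 31.  19. -31. 125.  58.  14.  33.]
30 -1 -0.24 0.2 [  1. -17.   1. 133.   5.  34. -99.]
30 -1 -0.22 0.12 [ -45.  -11.   44.  140.   33.   21. -126.]
30 -1 -0.215 0.055 [  65.   13.  -67.  141.   78.   14. -169.]
30 -1 -0.2 0.055 [-63.  14.  74. 143. -78.  13. -16.]
30 -1 -0.14 0.055 [-43.  17.  54. 135. -71.  14. -24.]
30 -1 -0.09 0.055 [-42.  25.  56. 128. -74.  21. -24.]
```

View pics/scene4.png

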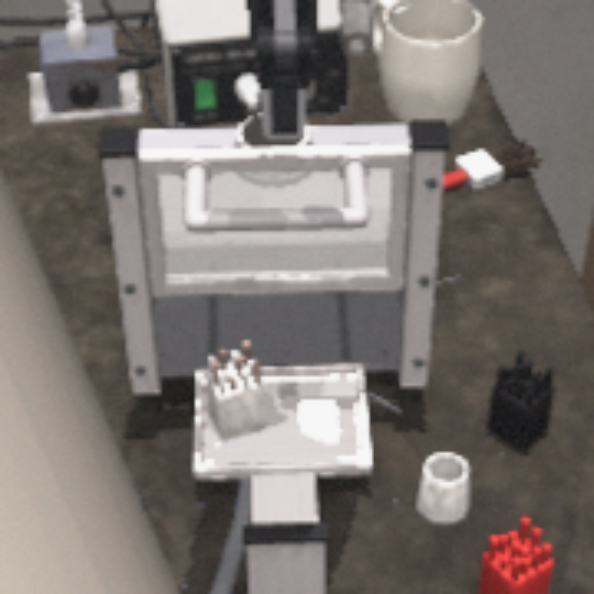

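The sash stays up after release. Next I retreat and bring the closed fingers, tilted 20°, in front of the tab.

Run:
```python
from h import *
p=np.load("p.npy");th=p[2]
e,z=tilted(th,20,1)
P=lambda X,Z:list(cab(p,[[X,0,Z]])[0]-.017*z)
robot.line_to(list(cab(p,[[-.15,0,.28]])[0]),velocity=.2)
robot.move_to(P(-.23,.16),e)
print(robot.current_joint_positions().round(0))
print(robot.line_to(P(-.215,.055),velocity=.12,f_stop=10))
print(robot.current_tool_pos(),robot.current_contact_force(),robot.current_time_s(),robot.current_joint_positions().round(0))
for n in("scene","top"):
  im=vision.grab_frame(n)[:,:,::-1]
  cv2.imwrite(f"pics/{n}5.png",cv2.resize(im[100:320,150:370],None,fx=2.7,fy=2.7))
```

```text
[-60. -16.  55. 129.  26.  43.  62.]
False
[ 0.43611221 -0.05216829  0.0711978 ] [-0.58957925  0.96748948  0.57034047] 12.9 [-52.  10.  62. 135. -25.  21. 112.]
```

View pics/scene5.png

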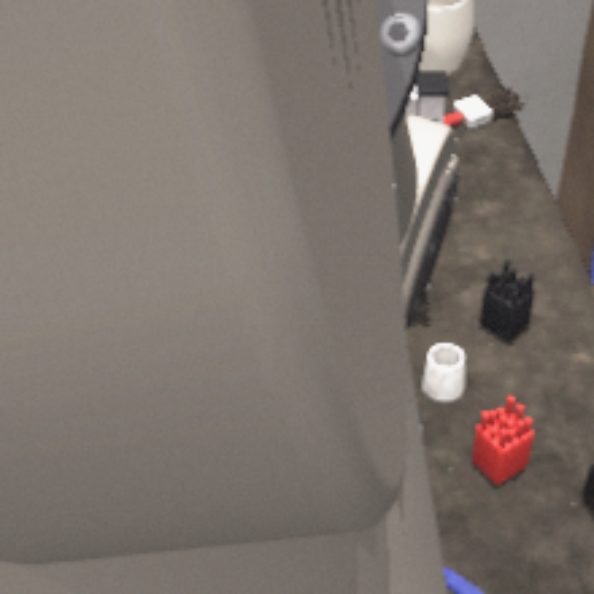

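View pics/top5.png

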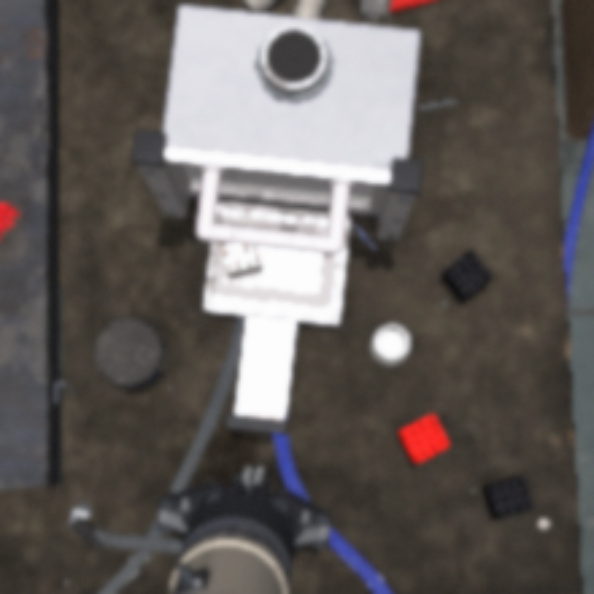

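The top view shows the closed fingertips at px ~(243,276), in front of the tab at ~(246,257), with the core upright. Now I push, slowly at contact and at the stop.

Run:
```python
from h import *
p=np.load("p.npy");th=p[2]
e,z=tilted(th,20,1)
P=lambda X,Z:list(cab(p,[[X,0,Z]])[0]-.017*z)
def rep(): print(((robot.current_tool_pos()+.017*z-cab(p,[[0,0,0]])[0])@[np.cos(th),np.sin(th),0]).round(4),robot.current_contact_force().round(1),robot.current_time_s())
print(robot.line_to(P(-.18,.055),velocity=.025,f_stop=8));rep()
print(robot.line_to(P(-.112,.055),velocity=.035,f_stop=8));rep()
im=vision.grab_frame("top")[:,:,::-1]
cv2.imwrite(f"pics/top6.png",cv2.resize(im[100:320,150:370],None,fx=2.7,fy=2.7))
```

```text
False
-0.1802 [-0.6 -0.7 -0.4] 14.55
False
-0.1119 [ 0.4 -1.1 -0.6] 16.6417
```

View pics/top6.png

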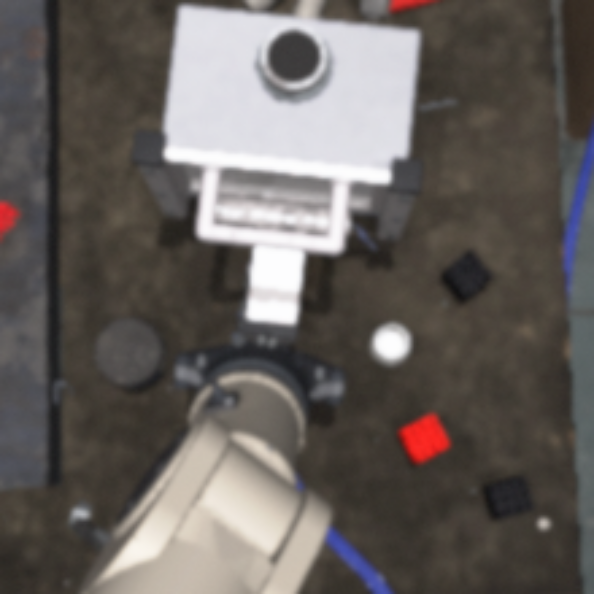

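The tray is moving in and the fingertips sit on the tab at px (247,222). The jar and cup are untouched. Now I push to the stop.

Run:
```python
from h import *
p=np.load("p.npy");th=p[2]
e,z=tilted(th,20,1)
P=lambda X,Z:list(cab(p,[[X,0,Z]])[0]-.017*z)
def rep(): print(((robot.current_tool_pos()+.017*z-cab(p,[[0,0,0]])[0])@[np.cos(th),np.sin(th),0]).round(4),robot.current_contact_force().round(1),robot.current_time_s())
print(robot.line_to(P(-.07,.055),velocity=.02,f_stop=8));rep()
im=vision.grab_frame("top")[:,:,::-1]
cv2.imwrite(f"pics/top7.png",cv2.resize(im[100:320,150:370],None,fx=2.7,fy=2.7))
```

```text
True
-0.0866 [-0.2  0.4 -0.2] 17.9917
```

View pics/top7.png

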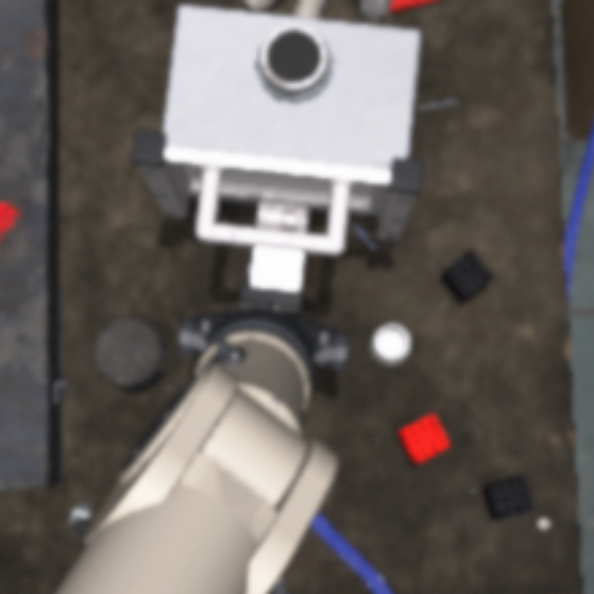

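Run:
```python
from h import *
p=np.load("p.npy");th=p[2]
e,z=tilted(th,20,1)
P=lambda X,Z:list(cab(p,[[X,0,Z]])[0]-.017*z)
def rep(): print(((robot.current_tool_pos()+.017*z-cab(p,[[0,0,0]])[0])@[np.cos(th),np.sin(th),0]).round(4),robot.current_contact_force().round(1),robot.current_time_s())
print(robot.line_to(P(-.07,.055),velocity=.015,f_stop=12));rep()
robot.line_to(P(-.13,.055),velocity=.1);rep()
robot.line_to(P(-.20,.17),velocity=.15);rep()
for n in("scene","top"):
  im=vision.grab_frame(n)[:,:,::-1]
  cv2.imwrite(f"pics/{n}8.png",cv2.resize(im[100:320,150:370],None,fx=2.7,fy=2.7))
```

```text
True
-0.0865 [ 0.6 -0.4  0.1] 18.575
-0.1294 [ 0.3 -0.   0.9] 19.1583
-0.2001 [-0.2  0.8  0.4] 20.825
```

View pics/top8.png

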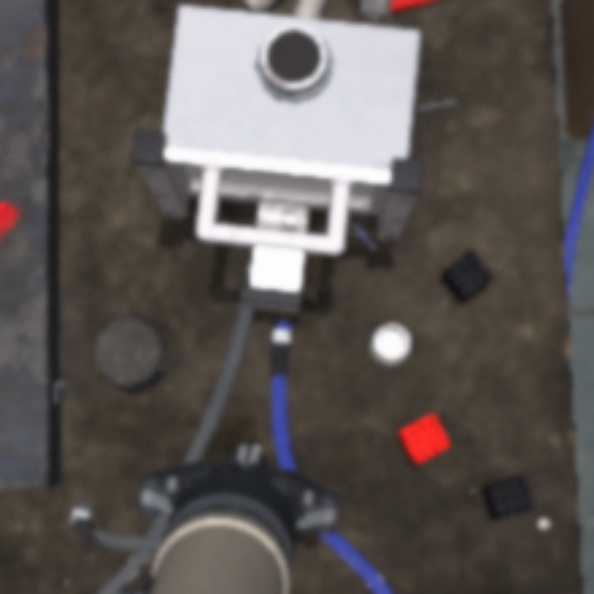

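View pics/scene8.png

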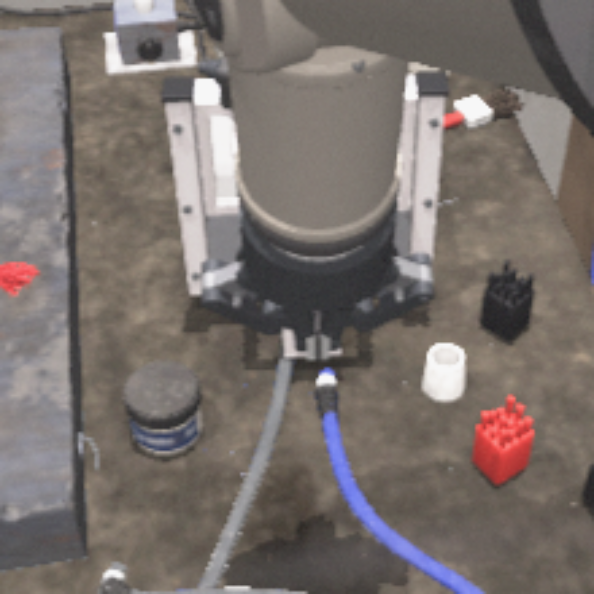

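The tray sits against its stop: two pushes ended within 0.1 mm of each other, and the tab is at top px (251,210). Next I go back above the handle and look at the core.

Run:
```python
from h import *
p=np.load("p.npy");th=p[2];h=np.load("hand.npy")
robot.move_to(list(cab(p,[[-.16,0,.285]])[0]),[180,0,np.degrees(th)+90])
fingers.gripper_to(0.42,30)
robot.line_to([h[0],h[1],h[2]+.075],velocity=.2)
print(robot.current_tool_pos(),robot.current_time_s(),robot.current_joint_positions().round(0))
im=vision.grab_frame("scene")[:,:,::-1]
cv2.imwrite(f"pics/scene9.png",cv2.resize(im[90:270,180:360],None,fx=3.3,fy=3.3))
```

```text
[ 0.60465027 -0.07888668  0.27092913] 23.0083 [-28.  33.  57.  75. -27.  86.  19.]
```

View pics/scene9.png

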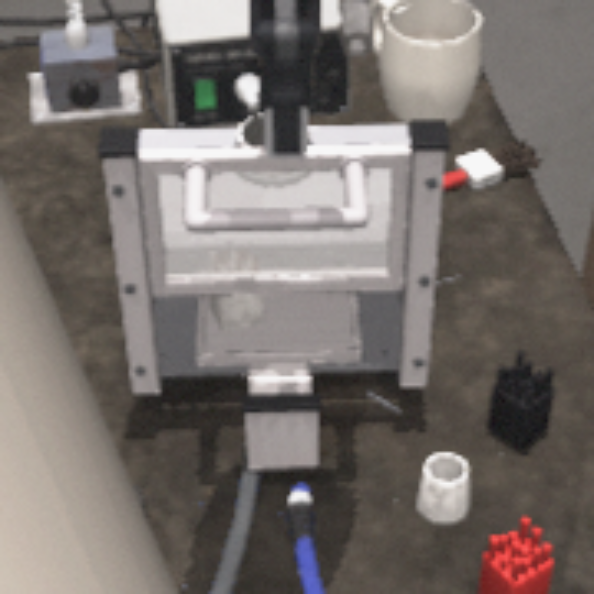

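The core stands upright inside: its body is at scene px ~(252,182) and its fins show through the pane. Next: grip the handle and lower the sash.

Run:
```python
from h import *
h=np.load("hand.npy")
print(robot.line_to([h[0],h[1],h[2]],velocity=.08,f_stop=8))
fingers.gripper_to(0,30)
t=robot.current_tool_pos();print(robot.current_finger_gap(),t,robot.current_contact_force())
print(robot.line_to([t[0],t[1],.1215+.008],velocity=.035,f_stop=12),robot.current_tool_pos(),robot.current_contact_force())
t=robot.current_tool_pos()
print(robot.line_to([t[0],t[1],.110],velocity=.012,f_stop=7),robot.current_tool_pos(),robot.current_contact_force(),robot.current_finger_gap(),robot.current_time_s())
im=vision.grab_frame("scene")[:,:,::-1]
cv2.imwrite(f"pics/scene10.png",cv2.resize(im[90:270,180:360],None,fx=3.3,fy=3.3))
```

```text
False
0.12653112004755668 [ 0.6056382  -0.07866925  0.19656974] [-0.54172482 -0.06345852  1.87127357]
False [ 0.60564381 -0.0786825   0.12948942] [ 0.92289489 -0.75419203  1.19733791]
True [ 0.60570227 -0.07866164  0.12188672] [-0.36570849  0.12495908  4.48630462] 0.11668995257208843 27.35
```

View pics/scene10.png

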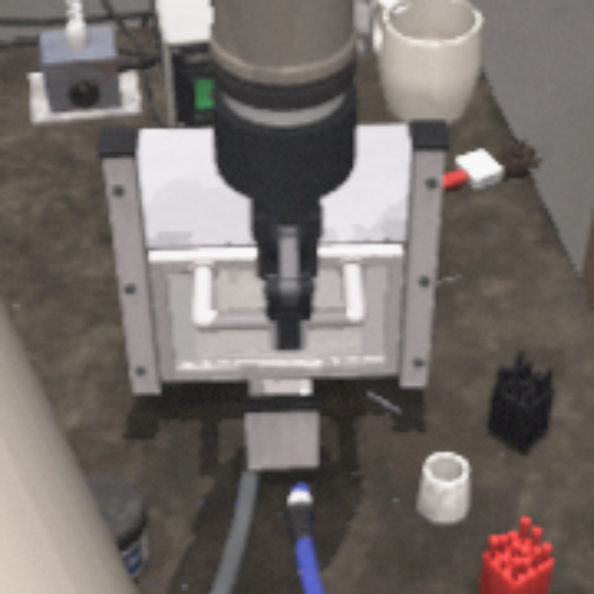

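Run:
```python
from h import *
t=robot.current_tool_pos()
print(robot.line_to([t[0],t[1],.112],velocity=.01,f_stop=12),robot.current_tool_pos(),robot.current_contact_force(),robot.current_finger_gap())
t=robot.current_tool_pos()
fingers.gripper_to(0.42)
robot.line_to([t[0],t[1],t[2]+.1],velocity=.12,f_stop=15)
p=np.load("p.npy")
robot.line_to(list(cab(p,[[-.17,.05,.30]])[0]),velocity=.2)
print(robot.current_time_s())
for n in("scene","top"):
  im=vision.grab_frame(n)[:,:,::-1]
  cv2.imwrite(f"pics/{n}11.png",cv2.resize(im[100:320,150:370],None,fx=2.7,fy=2.7))
a=cv2.imread("pics/scene0.png")
cv2.imwrite("pics/cmp.png",np.hstack([cv2.resize(x[120:260,200:320],None,fx=3.2,fy=3.2) for x in(a,vision.grab_frame("scene")[:,:,::-1])]))
```

```text
True [ 0.60567089 -0.07868596  0.12187553] [ 0.48938939 -0.38121984  3.65979405] 0.12753189787171607
30.0833
```

View pics/scene11.png

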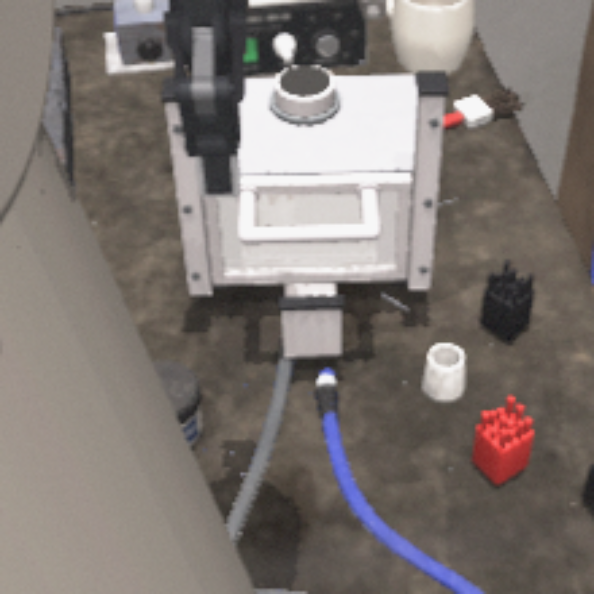

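View pics/cmp.png

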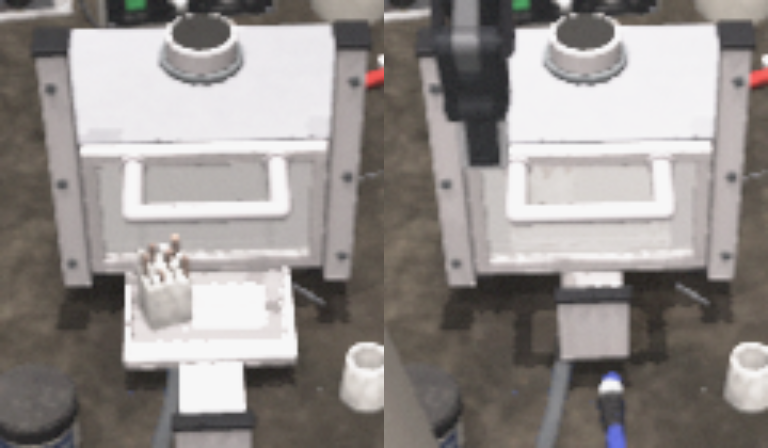

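The sash sits exactly where it did at the start (handle and lower edge at the same pixels). The tab is in the home position, and the cup and jar have not moved. I'm handing the job in.

Run:
```python
from h import *
workorder.close_job(); print(robot.current_time_s())
```

```text
the job is handed in; nothing more can be done
the job is handed in; nothing more can be done
```

The core is loaded in the cabinet and the job is handed in, at about 30 s of the 64 s allowed. I gripped the handle and raised the sash 74 mm, then pushed the tray home by its tab with tilted, closed fingers. After that I gripped the handle again and lowered the sash slowly until it met its stop.

- **Tray:** two pushes stopped hard at the same place, within 0.1 mm. That is within about 3 mm of the home position computed from the camera images.
- **Core:** in the picture taken just before lowering, it stood upright inside the cabinet. It was not clearly visible through the pane after closing, so I have no later check on it.
- **Sash:** after it met the stop, a second, firmer press moved it no further. The before and after pictures show it at the same height as when shut at the start.
- **Jar and cup:** the cup stood unmoved in the last pictures. The arm partly hid the jar in the last one I viewed, but an earlier clear view showed it in place.

No check failed or disagreed.

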